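# Crank the slide rack up to the marker on a bench lift

### The job

Pick up the loose crank, lower it over the hidden hex drive in the lift's collar, feeling round until it drops fully home, then crank clockwise until the pointer flags of the slide-rack platform are level with the marker flags beside them. Leave the crank fully home on the drive and let go. Move the platform only with the crank, and leave the marker, the slide box, the jar and the slide mailer where they are.

Things in the scene. Friction and masses are not known exactly. Their poses are not given: they have to be found in the camera images.
- crank: Loose crank, 0.35 kg, upright on its hub. Origin: centre of the hub's open underside; z up, x towards the handle. Dark steel hex hub 44 mm across flats, 48 tall; in its underside a hex socket 32 mm across flats, 40 deep, two flats facing +x and -x. Steel arm 26 wide, x -12 to +92, heights 48 to 58 mm. Grip block and handle: see their points.
- crank_block (a point): Centre of the crank's black grip block, on the hub axis, 79 mm above the crank's underside: 40 mm along the crank's x, 28 mm along its y, 42 mm tall (heights 58 to 100). Grip it across y to carry the crank.
- crank_handle (a point): Point on the axis of the crank's upright round black handle: 80 mm from the hub axis, 95 mm above the crank's underside. Handle 25 mm in diameter, heights 60 to 120 mm; it spins freely on its own axis. Grip it and carry it round a circle of 80 mm radius to crank.
- lift: Bench lift, fixed: white housing 50 mm tall, 170 mm along x, y -85 to +315 mm. Origin: on the bench under the drive's vertical axis; z up. Round that axis an open steel collar, inside diameter 60, outside 72 mm, top at 96 mm. Mast 60 x 20 mm at y = 290 mm, 260 mm high. The drive (inside the collar) is stiff, about 0.35 N m or 4 to 5 N at the crank's handle, and stays where it is left.
- drive_seat (a point): Where the centre of the crank's underside lies when fully home: on the drive's axis, on its flange inside the collar, 54 mm above the bench; axes as the lift. One turn clockwise seen from above raises the platform 40 mm; anticlockwise lowers it.
- hex_top (a point): Top of the drive's steel hex, 26 mm above drive_seat, 30 mm across flats, rim eased; a 10 mm centring cone on it, all below the collar's rim. The hex's angle is unknown (it repeats every 60 degrees): out of phase, the crank's underside rests here, 26 mm above home; within about 7 degrees it drops home (if it binds partway, lift and try a little further round). Light pressing (5 N) while turning does not turn the drive.
- platform: Aluminium platform 150 x 95 mm with a white open rack of glass slides, driven up and down the mast, 170 to 265 mm from the drive's axis along the lift's y. The body's origin is not at the platform: use pointer.
- pointer (a point): Tip of the platform's black pointer flag on the lift's +x side (a like one is on the -x side), at mid-thickness; flags 8 mm thick. At the start about 100 mm above the bench, a few mm more or less.
- marker_tip (a point): Tip of the black marker flag, clamped on the outer face of the mast, that faces the pointer flag with a 6 mm gap (a like pair on the -x side), at mid-thickness; 8 mm thick, 125 to 155 mm above the bench, always above the pointer at the start.
- slide_box: Bystander: white and grey closed slide box 100 x 85 x 36 mm; origin at the centre of its underside.
- jar: Bystander: closed glass jar, 66 mm in diameter, 90 mm tall; origin at the centre of its underside.
- mailer: Bystander: flat white slide mailer 34 x 90 x 16 mm; origin at the centre of its underside.
Not all that is in view belongs to the job. Several things look just like the crank: the one meant starts farthest to the robot's right.

How it is judged:
On the way, in this order (a step that is already met when the one before it is completed fails the run):
1. the crank is fully home on the hex drive (horizontal distance between crank and drive_seat below 0.004 m and z of crank in the frame of drive_seat below 0.004 m and angle between crank's own z axis and vertical below 0.08 rad), for 0.2 s.
2. the pointer flags are level with the marker flags (z of pointer in the frame of marker_tip between -0.004 and 0.004 m), for 0.2 s.
At the end, for the whole second after the job is handed in: The pointer is within 4 mm of the marker's height; the crank is upright (within 0.08 rad), within 4 mm of the drive's axis and less than 4 mm above home, at rest and released (all of step 1 and all of step 2 and linear speed of crank below 0.02 m/s and linear speed of platform below 0.005 m/s); the robot touches nothing.
It fails at once if the robot pushes the platform itself (over 2 N) (contact force between any of the fingers, the arm and platform above 2 N).
It fails at once if the crank pushes the platform (over 2 N) (contact force between crank and platform above 2 N).
It fails at once if the marker is shifted by more than 3 mm (distance of marker_tip from where it was at the start of the episode above 0.003 m).
It fails at once if a bystander is moved by more than 20 mm (distance of any of slide_box, jar, mailer from where it was at the start of the episode above 0.02 m).
It also fails if it takes over 69 s, if anything falls off the work surface, if the arm or the gripper's body presses on something with over 40 N, if the wrist force passes 120 N, or if a joint passes its speed limit or range.

### The arm

A 6-joint arm with a two-finger parallel gripper is mounted at the origin on the work surface. World frame = base frame: x ahead of the robot, y to its left, z up, the work surface at z = 0. Lengths are in m, angles in rad, forces in N, time in s.
With the tool pointing down it reaches from about 0.25 to 0.775 m from the base axis. Payload 4 kg.
Tool frame: the origin (TCP) lies at the very end of the fingers, on their centre line; the grasp point (between the pads) lies 19 mm behind it; z points along the fingers, y is the direction in which the jaws open and shut (so a half turn about z gives the same grasp; the last joint's range is limited). The gripper opens to 94 mm and grips with 3 to 60 N. Pads are 16 mm wide; open, the fingers measure 119 mm over their backs; the gripper's body (75 mm by 177 mm) begins 78 mm behind the grasp point.
Start: joints at [1.218, 0.087, 1.371, -0, 1.684, -0.103], TCP at [0.136, 0.533, 0.206] pointing down, gripper open.
Joint ranges: [-3.1, 3.1], [-0.76, 2.03], [0.27, 2.55], [-1.08, 4.22], [0.17, 2.65], [-2.57, 2.57]. Speed limits (rad/s): [2.79, 2.79, 3.14, 3.14, 3.14, 3.14].

### API

Orientations are given as [roll, pitch, yaw] about the fixed x, y, z axes, in that order (R = Rz(yaw) Ry(pitch) Rx(roll)).
In Python, from bench import robot, snapshot, calibration gives the robot as it stands. The module is installed in compiled form; this text tells all that it offers.
- The arm moves only by the tool servo_tool, never from a script. Its argument "series" is text: rows parted by semicolons, each of 5 numbers parted by spaces: the closure, from -1 (fully open) to 1 (shut), then the shift along the tool's x, y, z in cm, then the turn about the tool's z in rad. A call has 1 to 20 rows; each row is the pose to reach, as a shift and turn from the pose commanded when the call began, along the tool's axes at that moment; what a row does not reach only later rows make up. A row lasts 1/12 s, in which the tool goes at most 41.7 mm and 7.16 degrees, less where a joint would pass 70% of its speed; a pose out of reach is approached as far as the arm can. A call with a gripper value outside its range is refused whole. The fingers move at their own pace and stop on an object; the grip force is fixed at half the most. Time passes only in rows, so rows that repeat a pose let the fingers close. It gives the time, the measured TCP pose, the force and the opening at its end, in the units of the state.
- robot.get_obs(): the state, without advancing time (a new reading comes with each control period).
- snapshot(name): name is "side" or "top"; returns (picture, depth): 420x560x3 uint8, red, green, blue; 420x560 float32, m along the optical axis (not along the pixel's ray), 0 where there is no reading.
- calibration(name): a dict with "fx", "fy", "cx", "cy" (pixels), "rvec" (rotation vector, rad) and "tvec" (3), from world to camera coordinates, as OpenCV has them. Camera axes: x right, y down, z forward; pixel columns grow to the right and rows downward; lengths in m; the calibration is good to about 2 mm. A picture is of the moment at which its call begins. calibration takes no time and is no camera call.
- robot.close_job(): hands the job in, once; it reports no verdict.
The state is a dict: "time": time; "joint_positions": joint angles; "qvel": joint speeds; "joint_torque": joint torques, N m; "tool_pos": TCP position; "ee_rot": TCP orientation; "wrist_force": force on the tool from outside, world axes, zero at the start; "wrist_torque": the same for the moment, N m; "width": finger opening in m.
Only numpy, scipy, OpenCV 4.12 (cv2) and the standard library are available. Lean on these libraries where they do the work, as an engineer would, in place of code of your own. Each camera call takes 0.05 s, during which the arm holds its last target. There are 200 camera calls.

## Working session

There is one attempt and no reset: what is moved stays moved. The work goes in short steps, Python scripts to look and compute and a tool call to move; the robot and the scene stay as the last step left them, time stands still between calls to the robot, and variables do not carry over. Pictures are saved under pics/ and viewed, about 8 in all and at most 12, crops included, and the job is handed in when it is done.

Besides the shell and the picture viewer there is one more tool, called after "Emit:" in YAML: its name, and indented under it one key for each argument. servo_tool: Moves the arm, as the interface text tells. Its arguments: {"type":"object","properties":{"series":{"type":"string"}},"required":["series"]}

```bash
mkdir -p pics; cat > h.py <<'E'
import numpy as np,cv2
from bench import robot,snapshot,calibration
def cam(n):
    c=calibration(n);R=cv2.Rodrigues(np.array(c['rvec'],float))[0];return c,R,np.array(c['tvec'],float).ravel()
def cloud(n,d):
    c,R,t=cam(n);v,u=np.mgrid[:420,:560]
    P=np.stack([(u-c['cx'])/c['fx']*d,(v-c['cy'])/c['fy']*d,d],-1)
    return (P-t)@R
E
python3 - <<'E'
from h import *
for n in('top','side'):
    p,d=snapshot(n);np.savez(n+'0.npz',p=p,d=d);cv2.imwrite(f'pics/{n}0.png',cv2.resize(p[...,::-1],(784,588)))
    c,R,t=cam(n);print(n,-R.T@t,R[2])
print(robot.get_obs())
E
```

```text
top [0.48139858 0.00192834 1.31981914] [ 0.08709396 -0.01415786 -0.99609949]
side [ 0.15646014 -0.53899273  0.75713099] [ 0.47835347  0.56242591 -0.67442943]
{'time': 0.1, 'joint_positions': array([ 1.21785409e+00,  8.78993524e-02,  1.37205132e+00, -3.02660249e-05,
        1.68360710e+00, -1.03085933e-01]), 'qvel': array([-0.00044659, -0.00308245, -0.00114256, -0.00082965,  0.00039775,
       -0.00093726]), 'joint_torque': array([ 2.54727653e-03, -3.41253591e+01, -3.03302050e+01,  7.20649632e-02,
        3.04261514e-02, -1.06333248e-04]), 'tool_pos': array([0.13583623, 0.53246719, 0.20443752]), 'ee_rot': array([-3.13963487e+00, -1.72296706e-04,  2.89173280e+00]), 'wrist_force': array([-0.41943958,  0.29494078, -0.8302408 ]), 'wrist_torque': array([ 0.01360567, -0.0247573 ,  0.0251415 ]), 'width': 0.09423674967319332}
```

View pics/top0.png

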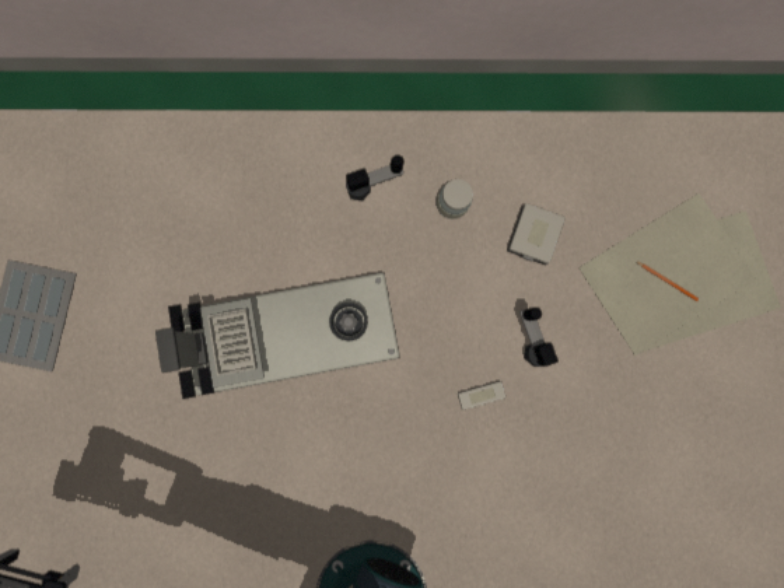

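View pics/side0.png

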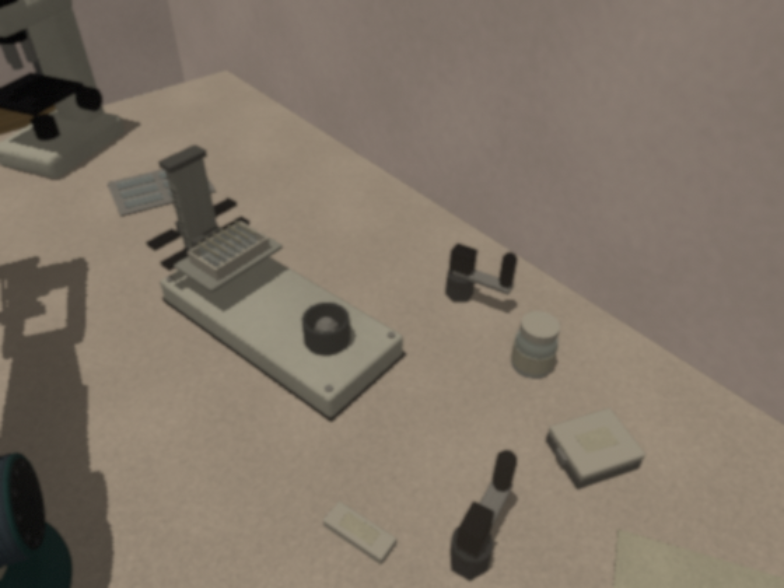

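The top view shows the right-hand crank with its block at about (543,354) and its handle at (533,314). The collar is at (348,321), the platform at (235,340), and the flags at x≈175–205. Next I'll measure these from the depth data.

```bash
cat > m.py <<'E'
from h import *
for n in('top','side'):
    f=np.load(n+'0.npz');W=cloud(n,f['d']);p=f['p'].astype(int);ok=f['d']>0
    z=W[...,2];x=W[...,0];y=W[...,1]
    print(n,'table z',np.median(z[ok&(abs(z)<.02)]))
    def rep(name,m):
        m=m&ok;P=W[m]
        if len(P)<4:print(name,len(P));return
        (c,s,a)=cv2.minAreaRect(P[:,:2].astype(np.float32)*1000)
        print(name,len(P),'med',P.mean(0).round(4),'rect',np.round(c,1),np.round(s,1),round(a,1),'z',np.percentile(P[:,2],[5,50,95]).round(4))
    near=lambda cx,cy,r:np.hypot(x-cx,y-cy)<r
    if n=='top':
        u,v=543/1.4,354/1.4; B=W[int(v),int(u)];H=W[int(314/1.4),int(533/1.4)];C=W[int(321/1.4),int(348/1.4)]
        print(B,H,C);np.save('BHC.npy',[B,H,C])
    B,H,C=np.load('BHC.npy')
    rep('block',near(*B[:2],.035)&(abs(z-.1)<.006))
    rep('handle',near(*H[:2],.03)&(abs(z-.12)<.006))
    rep('arm',near(*((B+H)/2)[:2],.06)&(abs(z-.058)<.005))
    m=near(*C[:2],.055)&(abs(z-.096)<.006);rep('collar',m)
    m2=near(*C[:2],.025)&(z<.094);rep('inside',m2)
    rep('housing',(abs(z-.05)<.005)&(x>C[0]-.15)&(x<C[0]+.15)&(y>C[1]-.15)&(y<C[1]+.4))
    rep('mast top',(abs(z-.26)<.02)&(y>C[1]))
    rep('mailer',(abs(z-.016)<.004)&(y<0)&(y>-.4)&(x<.5)&(x>.2))
E
python3 m.py
```

```text
top table z -0.00038176630731787933
[ 0.47278309 -0.31770848  0.10238651] [ 0.54471762 -0.29724499  0.11763801] [0.53312203 0.04343434 0.09094948]
block 167 med [ 0.4716 -0.3292  0.0991] rect [ 471.7 -329.7] [40.1 28.7] 18.7 z [0.0955 0.099  0.1027]
handle 64 med [ 0.547  -0.3026  0.1186] rect [ 547.2 -302.9] [20.2 21.4] 83.5 z [0.1143 0.1187 0.1236]
arm 190 med [ 0.513  -0.3132  0.0577] rect [ 505.8 -316.2] [108.7  29.2] 14.6 z [0.0541 0.0576 0.0619]
collar 198 med [0.5329 0.0431 0.0946] rect [533.1  42. ] [68.1 70.5] 0.2 z [0.0912 0.0946 0.0984]
inside 266 med [0.5325 0.0428 0.0671] rect [533.5  43.4] [46.1 46.1] 89.8 z [0.05   0.0568 0.0904]
housing 5586 med [0.5199 0.1046 0.0495] rect [512.3 155.1] [169.4 398.7] 10.4 z [0.0458 0.0494 0.0534]
mast top 477 med [0.452  0.3454 0.2577] rect [307.5 414.4] [114.6 450.9] 56.1 z [0.2474 0.2587 0.262 ]
mailer 359 med [ 0.3924 -0.2214  0.0158] rect [ 415.2 -254.9] [ 56.6 177.7] 34.5 z [0.0125 0.0157 0.0192]
side table z 0.0011909144160258587
block 450 med [ 0.4681 -0.3314  0.1004] rect [ 469.4 -330.5] [40.1 28. ] 18.4 z [0.0973 0.1007 0.1028]
handle 154 med [ 0.5428 -0.3053  0.1194] rect [ 543.6 -305.2] [22.3 22.9] 42.1 z [0.1152 0.1199 0.1224]
arm 298 med [ 0.525  -0.3131  0.0585] rect [ 509.6 -316.7] [97.9 26.3] 19.8 z [0.0558 0.0586 0.0611]
collar 353 med [0.5303 0.0397 0.095 ] rect [531.2  41.2] [72.5 69.1] 54.7 z [0.0905 0.0957 0.0985]
inside 141 med [0.529  0.0377 0.0864] rect [531.1  40.9] [28.5 29. ] 24.4 z [0.0785 0.0868 0.0924]
housing 6865 med [0.5036 0.1131 0.0509] rect [510.9 153.9] [171.6 400.8] 10.4 z [0.0482 0.051  0.0532]
mast top 3111 med [1.0434 0.4409 0.259 ] rect [908. 545.] [ 707.1 1212.4] 74.4 z [0.2419 0.2593 0.2775]
mailer 1134 med [ 0.3973 -0.2143  0.0168] rect [ 426.1 -174.6] [350.6 129.8] 86.2 z [0.0136 0.017  0.0192]
```

```bash
cat > go.py <<'E'
import sys
from h import *
def go(x,y,z,yaw,cmd=None):
    o=robot.get_obs()
    if cmd is None: p=o['tool_pos'];yw=o['ee_rot'][2]
    else: p=np.array(cmd[:3]);yw=cmd[3]
    d=np.array([x,y,z])-p
    tx=np.array([np.cos(yw),np.sin(yw),0]);ty=np.array([np.sin(yw),-np.cos(yw),0])
    print('shift cm',np.round(100*np.array([d@tx,d@ty,-d[2]]),2),'turn',round((yw-yaw+np.pi)%(2*np.pi)-np.pi,3),'yaw now',round(yw,4))
if __name__=='__main__': go(*map(float,sys.argv[1:5]))
E
python3 go.py 0.4705 -0.33 0.2 0.323
python3 - <<'E'
from h import *
f=np.load('top0.npz');p=f['p'][190:295,100:300]
a=cv2.resize(p[...,::-1],None,fx=4,fy=4,interpolation=cv2.INTER_CUBIC)
a=cv2.convertScaleAbs(a,alpha=1.4)
f=np.load('side0.npz');q=f['p'][90:280,90:290]
b=cv2.resize(q[...,::-1],None,fx=3,fy=3,interpolation=cv2.INTER_CUBIC)
cv2.imwrite('pics/a.png',a);cv2.imwrite('pics/b.png',cv2.convertScaleAbs(b,alpha=1.5))
E
```

```text
shift cm [-53.75 -75.29   0.44] turn 2.569 yaw now 2.8917
```

View pics/a.png

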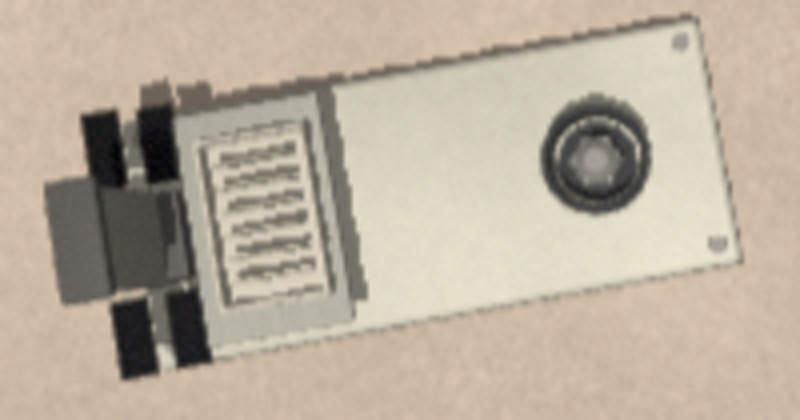

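View pics/b.png

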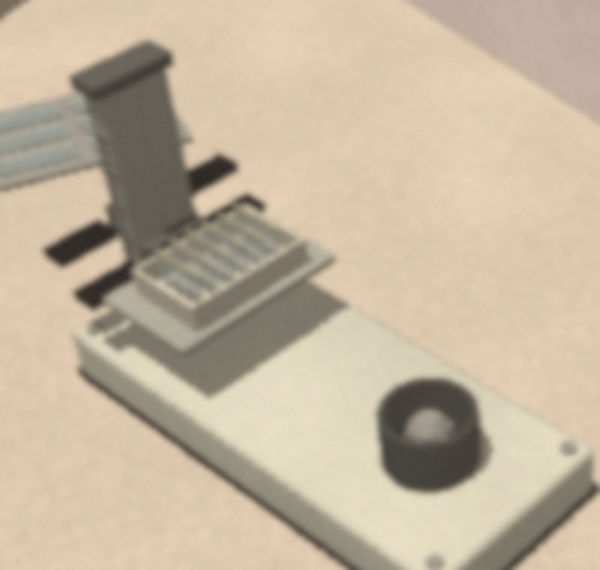

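The crops show the marker flags in the top view at (105,148) and (135,338), and the pointer flags at (157,145) and (190,328). In the side crop the markers are at (80,243) and (215,172), and the pointers at (105,283) and about (245,205). I'll measure the flag heights while the arm starts moving.

```bash
cat > flags.py <<'E'
from h import *
import sys
# lift frame: black pixels near expected flag regions
def flags(n,p,d):
    W=cloud(n,d);th=np.deg2rad(10.4);q=W[...,:2]-[.532,.042]
    lx=q@[np.cos(th),np.sin(th)];ly=q@[-np.sin(th),np.cos(th)];z=W[...,2]
    blk=(p.max(-1)<45)&(d>0)
    er=cv2.erode(blk.astype(np.uint8),np.ones((2,2)))>0
    out={}
    for s in(1,-1):
        m=er&(s*lx>.036)&(s*lx<.11)&(ly>.22)&(ly<.36)&(z>.08)&(z<.2)
        k,L,st,ce=cv2.connectedComponentsWithStats(m.astype(np.uint8))
        for i in range(1,k):
            if st[i,4]<12:continue
            g=L==i
            print(n,s,st[i,4],ce[i].round(0),'lx %.4f ly %.4f [%.3f %.3f] ztop %.4f sd %.4f'%(np.median(lx[g]),np.median(ly[g]),*np.percentile(ly[g],[5,95]),np.median(z[g]),z[g].std()))
if __name__=='__main__':
    for n in('top','side'):
        if len(sys.argv)>1: f=np.load(n+'0.npz');p,d=f['p'],f['d']
        else: p,d=snapshot(n)
        flags(n,p,d)
E
python3 flags.py 0
```

```text
top 1 121 [140. 226.] lx 0.0590 ly 0.2754 [0.267 0.283] ztop 0.1035 sd 0.0023
top 1 119 [126. 228.] lx 0.0586 ly 0.3015 [0.294 0.310] ztop 0.1305 sd 0.0021
top -1 114 [147. 272.] lx -0.0602 ly 0.2752 [0.268 0.283] ztop 0.1046 sd 0.0021
top -1 126 [134. 275.] lx -0.0610 ly 0.3017 [0.294 0.310] ztop 0.1311 sd 0.0022
side 1 49 [159. 148.] lx 0.0594 ly 0.2974 [0.293 0.304] ztop 0.1321 sd 0.0015
side -1 83 [117. 171.] lx -0.0618 ly 0.2982 [0.291 0.305] ztop 0.1319 sd 0.0012
side -1 44 [125. 185.] lx -0.0681 ly 0.2728 [0.266 0.278] ztop 0.1060 sd 0.0014
```

Emit:
servo_tool:
  series: "-1 -10 -14 -4 0.5;-1 -53.7 -75.3 -2 2.569;-1 -53.7 -75.3 -2 2.569;-1 -53.7 -75.3 -2 2.569;-1 -53.7 -75.3 -2 2.569;-1 -53.7 -75.3 -2 2.569;-1 -53.7 -75.3 -2 2.569;-1 -53.7 -75.3 -2 2.569;-1 -53.7 -75.3 -2 2.569;-1 -53.7 -75.3 -2 2.569;-1 -53.7 -75.3 -2 2.569;-1 -53.7 -75.3 -2 2.569;-1 -53.7 -75.3 -2 2.569;-1 -53.7 -75.3 -2 2.569;-1 -53.7 -75.3 -2 2.569;-1 -53.7 -75.3 -2 2.569;-1 -53.7 -75.3 -2 2.569;-1 -53.7 -75.3 -2 2.569;-1 -53.7 -75.3 -2 2.569;-1 -53.7 -75.3 -2 2.569"

```text
time: 1.77
tool_pos: [0.4367, -0.2451, 0.2237]
ee_rot: [-3.141, 0.0, 0.385]
wrist_force: [1.2, 1.2, 0.4]
width: 0.0942
```

```bash
python3 go.py 0.4705 -0.33 0.14 0.323
```

```text
shift cm [-0.05  9.14  8.37] turn 0.062 yaw now 0.3847
```

Emit:
servo_tool:
  series: "-1 0 5 4 0.04;-1 0 5 4 0.04;-1 0 5 4 0.04;-1 0 5 4 0.04"

```text
time: 2.1
tool_pos: [0.4549, -0.289, 0.1822]
ee_rot: [-3.137, 0.002, 0.351]
wrist_force: [-0.2, -0.4, 0.2]
width: 0.0942
```

```bash
python3 go.py 0.4705 -0.33 0.066 0.323;python3 -c "
from h import *;print(robot.get_obs())"
```

```text
shift cm [ 0.06  4.39 11.62] turn 0.028 yaw now 0.3506
{'time': 2.1, 'joint_positions': array([-6.71572247e-01,  7.21506707e-02,  1.43274421e+00,  4.39506130e-04,
        1.64181466e+00,  5.48639402e-01]), 'qvel': array([ 0.02624999, -0.05689252, -0.0192433 ,  0.00398377,  0.00837609,
        0.00154756]), 'joint_torque': array([-7.76700117e-01, -3.14720392e+01, -2.95735037e+01, -1.42710938e-02,
       -1.26553844e-01, -1.12737968e-02]), 'tool_pos': array([ 0.45485507, -0.28902949,  0.18223375]), 'ee_rot': array([-3.13699803e+00,  2.29439023e-03,  3.50620014e-01]), 'wrist_force': array([-0.18963133, -0.38856854,  0.23874331]), 'wrist_torque': array([-0.00578517,  0.10222374,  0.03210389]), 'width': 0.09419303098735285}
```

Emit:
servo_tool:
  series: "-1 0.05 4.4 4 0.028;-1 0.05 4.4 4 0.028;-1 0.05 4.4 4 0.028;-1 0.05 4.4 8 0.028;-1 0.05 4.4 11.6 0.028;-1 0.05 4.4 11.6 0.028;-1 0.05 4.4 11.6 0.028;0.6 0.05 4.4 11.6 0.028;0.6 0.05 4.4 11.6 0.028;0.6 0.05 4.4 11.6 0.028;0.6 0.05 4.4 11.6 0.028;0.6 0.05 4.4 11.6 0.028;0.6 0.05 4.4 11.6 0.028"

```text
time: 3.18
tool_pos: [0.4717, -0.3306, 0.0691]
ee_rot: [3.141, -0.001, 0.324]
wrist_force: [0.5, 0.3, 0.5]
width: 0.0575
```

Emit:
servo_tool:
  series: "1 0 0 0 0;1 0 0 0 0;1 0 0 0 0;1 0 0 0 0;1 0 0 0 0;1 0 0 0 0;1 0 0 0 0;1 0 0 0 0"

```text
time: 3.85
tool_pos: [0.4713, -0.3302, 0.0681]
ee_rot: [-3.141, 0.0, 0.324]
wrist_force: [-0.2, 0.1, -0.1]
width: 0.0275
```

Emit:
servo_tool:
  series: "1 0 0 -4 0;1 0 0 -8 0;1 0 0 -12 0;1 0 0 -13 0;1 0 0 -13 0"

```text
time: 4.27
tool_pos: [0.4731, -0.3318, 0.2027]
ee_rot: [3.134, -0.004, 0.324]
wrist_force: [-0.3, 0.2, -3.5]
width: 0.0278
```

```bash
python3 go.py 0.532 0.042 0.19 0.323
```

```text
shift cm [ 17.48 -33.56   1.27] turn 0.001 yaw now 0.3238
```

Emit:
servo_tool:
  series: "1 1.8 -3.4 0 0;1 3.6 -6.7 0 0;1 5.4 -10.1 0 0;1 7.2 -13.4 0 0;1 9 -16.8 0 0;1 10.8 -20.1 0 0;1 12.6 -23.5 0 0;1 14.4 -26.8 0 0;1 16.2 -30.2 0 0;1 17.5 -33.5 0 0;1 17.5 -33.5 0 0;1 17.5 -33.5 0 0;1 17.5 -33.5 0 0;1 17.5 -33.5 0 0"

```text
time: 5.43
tool_pos: [0.53, 0.0418, 0.1965]
ee_rot: [-3.141, 0.003, 0.322]
wrist_force: [-0.1, -0.5, -3.2]
width: 0.0279
```

```bash
python3 - <<'E'
from h import *
o=robot.get_obs();T=o['tool_pos'];yw=o['ee_rot'][2];print(o['time'],T,o['ee_rot'],o['wrist_force'],o['wrist_torque'])
H=T[:2]+.08*np.array([np.cos(yw),np.sin(yw)])
for n in('top','side'):
    p,d=snapshot(n);np.savez(n+'1.npz',p=p,d=d);W=cloud(n,d);zt=T[2]-.068+.12
    m=(np.hypot(W[...,0]-H[0],W[...,1]-H[1])<.02)&(abs(W[...,2]-zt)<.007)&(d>0)
    P=W[m]
    if len(P)>5:
        print(n,len(P),P.mean(0),cv2.minEnclosingCircle(P[:,:2].astype(np.float32)*1000),'pred',H,zt)
    C=[.532,.042]
    m=(np.hypot(W[...,0]-C[0],W[...,1]-C[1])<.045)&(abs(W[...,2]-.096)<.006)&(d>0);print('collar px',m.sum())
    # initial collar circle fits
    f=np.load(n+'0.npz');W=cloud(n,f['d']);m=(np.hypot(W[...,0]-C[0],W[...,1]-C[1])<.045)&(abs(W[...,2]-.096)<.005)
    P=W[m];print('collar0',cv2.minEnclosingCircle(P[:,:2].astype(np.float32)*1000))
p=np.load('side1.npz')['p'][90:300,130:410]
cv2.imwrite('pics/c.png',cv2.convertScaleAbs(cv2.resize(p[...,::-1],None,fx=2.8,fy=2.8,interpolation=cv2.INTER_CUBIC),alpha=1.5))
E
```

```text
5.4333 [0.52995078 0.04176208 0.1964686 ] [-3.14102907  0.00318206  0.32233722] [-0.10944789 -0.4868027  -3.24465026] [-0.0098716   0.15431986 -0.00652421]
top 40 [0.61063501 0.06669187 0.24661559] ((608.0822143554688, 67.14518737792969), 10.674872398376465) pred [0.60583059 0.06710483] 0.24846859983742997
collar px 0
collar0 ((532.9552612304688, 42.4306755065918), 35.779624938964844)
collar px 273
collar0 ((531.4918212890625, 41.31533432006836), 36.99550247192383)
```

View pics/c.png

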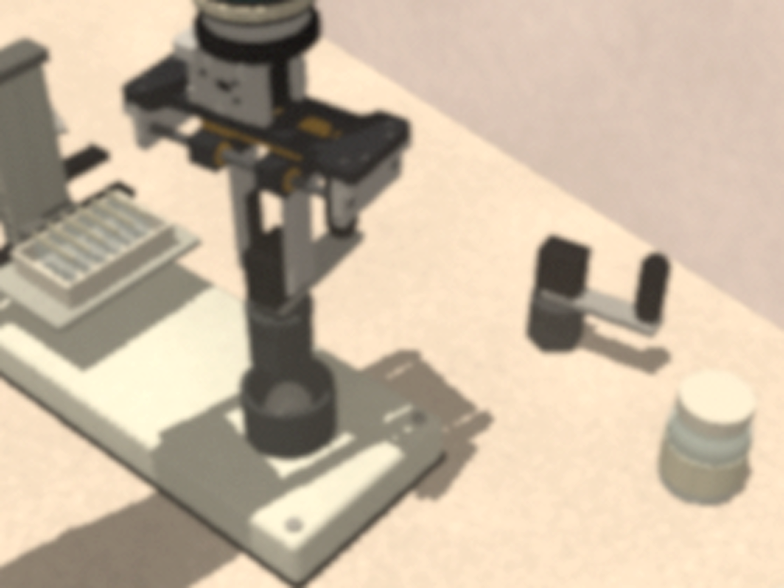

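The side crop shows the hub held upright directly above the collar at about (285,400). I'll nudge it +1.2 mm in x and lower it.

Emit:
servo_tool:
  series: "1 0.1 0.05 1 0;1 0.1 0.05 2 0;1 0.1 0.05 3 0;1 0.1 0.05 3.8 0;1 0.1 0.05 4.3 0;1 0.1 0.05 4.6 0;1 0.1 0.05 4.6 0;1 0.1 0.05 4.6 0"

```text
time: 6.2
tool_pos: [0.5319, 0.0428, 0.1524]
ee_rot: [-3.142, -0.0, 0.324]
wrist_force: [-0.3, -1.0, -2.8]
width: 0.0278
```

Emit:
servo_tool:
  series: "1 0 0 0.2 0;1 0 0 0.3 0;1 0 0 0.4 0;1 0 0 0.5 0;1 0 0 0.5 0;1 0 0 0.5 0"

```text
time: 6.7
tool_pos: [0.532, 0.0428, 0.1479]
ee_rot: [3.141, -0.001, 0.324]
wrist_force: [-0.2, 0.8, -2.1]
width: 0.0277
```

Emit:
servo_tool:
  series: "1 0 0 0.1 0;1 0 0 0.2 0;1 0 0 0.3 0;1 0 0 0.3 0;1 0 0 0.3 0"

```text
time: 7.12
tool_pos: [0.5326, 0.0427, 0.1458]
ee_rot: [3.141, -0.003, 0.324]
wrist_force: [-1.3, -0.4, 6.0]
width: 0.0277
```

Emit:
servo_tool:
  series: "1 0 0 -0.1 -0.05;1 0 0 -0.1 -0.1;1 0 0 -0.1 -0.1;1 0 0 -0.1 -0.15;1 0 0 -0.1 -0.2;1 0 0 -0.1 -0.2;1 0 0 -0.1 -0.2"

```text
time: 7.7
tool_pos: [0.5326, 0.0426, 0.1461]
ee_rot: [3.14, -0.002, 0.521]
wrist_force: [0.8, -0.9, 4.1]
width: 0.0281
```

Emit:
servo_tool:
  series: "1 0 0 0 -0.05;1 0 0 0 -0.1;1 0 0 0 -0.1;1 0 0 0 -0.15;1 0 0 0 -0.2;1 0 0 0 -0.2;1 0 0 0 -0.2"

```text
time: 8.28
tool_pos: [0.5326, 0.0426, 0.1461]
ee_rot: [3.14, -0.002, 0.721]
wrist_force: [2.5, -1.0, 4.7]
width: 0.0276
```

Emit:
servo_tool:
  series: "1 0 0 0 -0.05;1 0 0 0 -0.1;1 0 0 0 -0.1;1 0 0 0 -0.15;1 0 0 0 -0.2;1 0 0 0 -0.2;1 0 0 0 -0.2"

```text
time: 8.87
tool_pos: [0.5326, 0.0426, 0.1461]
ee_rot: [3.14, -0.001, 0.921]
wrist_force: [2.2, -0.6, 4.9]
width: 0.0277
```

Emit:
servo_tool:
  series: "1 0 0 0 -0.05;1 0 0 0 -0.1;1 0 0 0 -0.1;1 0 0 0 -0.15;1 0 0 0 -0.2;1 0 0 0 -0.2;1 0 0 0 -0.2"

```text
time: 9.45
tool_pos: [0.5326, 0.0426, 0.146]
ee_rot: [3.139, -0.001, 1.121]
wrist_force: [1.4, -0.7, 5.7]
width: 0.0276
```

Emit:
servo_tool:
  series: "1 0 0 0 -0.05;1 0 0 0 -0.1;1 0 0 0 -0.1;1 0 0 0 -0.15;1 0 0 0 -0.2;1 0 0 0 -0.2;1 0 0 0 -0.2"

```text
time: 10.03
tool_pos: [0.5327, 0.0426, 0.146]
ee_rot: [3.139, -0.0, 1.321]
wrist_force: [2.5, 0.0, 4.4]
width: 0.0279
```

Emit:
servo_tool:
  series: "1 0 0 0 -0.05;1 0 0 0 -0.1;1 0 0 0 -0.1;1 0 0 0 -0.15;1 0 0 0 -0.2;1 0 0 0 -0.2;1 0 0 0 -0.2"

```text
time: 10.62
tool_pos: [0.5327, 0.0426, 0.1461]
ee_rot: [3.139, -0.0, 1.521]
wrist_force: [2.1, -0.4, 5.1]
width: 0.0277
```

```bash
python3 - <<'E'
from h import *
o=robot.get_obs();T=o['tool_pos'];yw=o['ee_rot'][2];print(T,yw,o['wrist_force'],o['wrist_torque'])
H=T[:2]+.08*np.array([np.cos(yw),np.sin(yw)])
out=[]
for n in('top','side'):
    p,d=snapshot(n);np.savez(n+'2.npz',p=p,d=d);W=cloud(n,d);zt=.2
    m=(np.hypot(W[...,0]-H[0],W[...,1]-H[1])<.02)&(abs(W[...,2]-zt)<.009)&(d>0)
    P=W[m];print(n,len(P),P.mean(0) if len(P) else 0,cv2.minEnclosingCircle(P[:,:2].astype(np.float32)*1000) if len(P)>3 else 0,'pred',H)
    c=p[120:290,150:350];out.append(cv2.resize(c[...,::-1],None,fx=3,fy=3,interpolation=cv2.INTER_CUBIC))
b=out[1];cv2.imwrite('pics/d.png',cv2.convertScaleAbs(b,alpha=1.8))
E
```

```text
[0.53271398 0.04262939 0.14607125] 1.520752684494195 [ 2.14107617 -0.40867737  5.07309811] [-0.15211979 -0.51401457 -0.21397985]
top 0 0 0 pred [0.5367158  0.12252924]
side 4 [0.52672225 0.11306859 0.19443053] ((526.8873291015625, 113.02073669433594), 1.206598162651062) pred [0.5367158  0.12252924]
```

View pics/d.png

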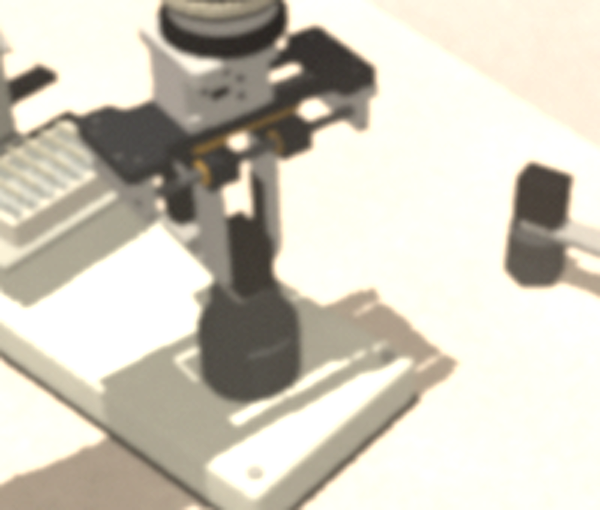

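The side crop shows the hub seated inside the collar at about (250,345), but it hasn't dropped. There is a steady +x reaction of about 2 N, so the crank is likely sitting slightly off-centre towards −x. I'll shift +x and check that the force falls away.

Emit:
servo_tool:
  series: "1 0 0.1 -0.1 0;1 0 0.1 0 0;1 0 0.1 0 0;1 0 0.1 0 0"

```text
time: 11.05
tool_pos: [0.5329, 0.0426, 0.146]
ee_rot: [3.141, 0.0, 1.522]
wrist_force: [-0.3, -1.2, 5.5]
width: 0.0275
```

Emit:
servo_tool:
  series: "1 0 0.1 0 0;1 0 0.1 0 0;1 0 0.1 0 0"

```text
time: 11.3
tool_pos: [0.5331, 0.0426, 0.146]
ee_rot: [-3.14, 0.0, 1.522]
wrist_force: [-1.7, -1.6, 7.5]
width: 0.0282
```

Emit:
servo_tool:
  series: "1 0 -0.1 0 0;1 0 -0.1 0 0.05;1 0 -0.1 0 0.1;1 0 -0.1 0 0.1;1 0 -0.1 0 0.15;1 0 -0.1 0 0.2;1 0 -0.1 0 0.2"

```text
time: 11.88
tool_pos: [0.5328, 0.0427, 0.1448]
ee_rot: [-3.141, 0.0, 1.322]
wrist_force: [1.5, -0.9, 2.0]
width: 0.0281
```

Emit:
servo_tool:
  series: "1 0 0 0 0.05;1 0 0 0 0.1;1 0 0 0 0.1;1 0 0 0 0.15;1 0 0 0 0.2;1 0 0 0 0.2"

```text
time: 12.38
tool_pos: [0.532, 0.0429, 0.1436]
ee_rot: [-3.139, 0.001, 1.125]
wrist_force: [3.0, -0.1, -4.4]
width: 0.0277
```

Emit:
servo_tool:
  series: "1 0 0 0 0.05;1 0 0 0 0.1;1 0 0 0 0.1;1 0 0 0 0.15;1 0 0 0 0.2;1 0 0 0 0.2"

```text
time: 12.88
tool_pos: [0.5327, 0.0426, 0.1444]
ee_rot: [-3.141, 0.001, 0.926]
wrist_force: [3.3, 0.2, -5.0]
width: 0.0278
```

The height and force both fell at yaw ≈1.1–1.3, so the crank is catching. I'll press down here.

Emit:
servo_tool:
  series: "1 0 0 0.2 0;1 0 0 0.4 0;1 0 0 0.6 0;1 0 0 0.6 0"

```text
time: 13.22
tool_pos: [0.5328, 0.0427, 0.1409]
ee_rot: [3.141, -0.001, 0.926]
wrist_force: [0.8, 0.4, 4.4]
width: 0.0277
```

Emit:
servo_tool:
  series: "1 0 0 0.1 -0.05;1 0 0 0.2 -0.1;1 0 0 0.2 -0.1;1 0 0 0.2 -0.1"

```text
time: 13.55
tool_pos: [0.5325, 0.0428, 0.1368]
ee_rot: [-3.141, 0.0, 1.023]
wrist_force: [1.9, -0.6, -3.0]
width: 0.0277
```

Emit:
servo_tool:
  series: "1 0 0 0.1 -0.05;1 0 0 0.1 -0.1;1 0 0 0.1 -0.1;1 0 0 0.1 -0.1"

```text
time: 13.88
tool_pos: [0.5321, 0.0427, 0.1356]
ee_rot: [-3.14, 0.001, 1.122]
wrist_force: [0.9, 0.1, -3.1]
width: 0.0276
```

Now it descends freely. I'll lower it to home (TCP ≈0.120).

Emit:
servo_tool:
  series: "1 0 0 0.3 0;1 0 0 0.6 0;1 0 0 0.9 0;1 0 0 1.2 0;1 0 0 1.2 0;1 0 0 1.2 0"

```text
time: 14.38
tool_pos: [0.5325, 0.0428, 0.1239]
ee_rot: [-3.141, 0.0, 1.124]
wrist_force: [-0.3, -0.8, -3.0]
width: 0.0277
```

Emit:
servo_tool:
  series: "1 0 0 0.2 0;1 0 0 0.4 0;1 0 0 0.5 0;1 0 0 0.5 0;1 0 0 0.5 0"

```text
time: 14.8
tool_pos: [0.5331, 0.0427, 0.1221]
ee_rot: [3.14, -0.001, 1.124]
wrist_force: [-2.9, -0.7, 7.0]
width: 0.0279
```

Emit:
servo_tool:
  series: "1 0 0 0 -0.05;1 0 0 0 -0.05;1 0 0 0 0.05;1 0 0 0 0.05;1 0 0 0 0;1 0 0 0 0"

```text
time: 15.3
tool_pos: [0.5336, 0.0431, 0.1221]
ee_rot: [3.139, -0.002, 1.125]
wrist_force: [-2.2, 0.9, 5.1]
width: 0.0275
```

Emit:
servo_tool:
  series: "-0.1 0 0 -0.1 0;-0.1 0 0 -0.2 0;-0.1 0 0 -0.2 0;-0.1 0 0 -0.2 0;-0.1 0 0 -0.2 0;-0.1 0 0 -3 0;-0.1 0 0 -6 0;-0.1 0 0 -9 0;-0.1 0 0 -10 0;-0.1 0 0 -10 0"

```text
time: 16.13
tool_pos: [0.5346, 0.0427, 0.2229]
ee_rot: [3.135, -0.003, 1.124]
wrist_force: [0.4, -0.1, -0.2]
width: 0.0515
```

```bash
cat > cr.py <<'E'
from h import *
T=robot.get_obs()['tool_pos'];print(robot.get_obs()['time'])
for n in('side','top'):
    p,d=snapshot(n);np.savez(n+'3.npz',p=p,d=d);W=cloud(n,d);z=W[...,2];r=np.hypot(W[...,0]-.532,W[...,1]-.042)
    m=(p.max(-1)<60)&(d>0)&(r>.05)&(r<.11)&(abs(z-.174)<.008);P=W[m]
    if len(P)>5: print(n,'handle top',len(P),np.median(P,0),cv2.minEnclosingCircle(P[:,:2].astype(np.float32)*1000),'zmax',np.percentile(z[m],90))
    m=(d>0)&(r<.028)&(abs(z-.154)<.008);P=W[m]
    if len(P)>5: print(n,'block top',len(P),np.median(P,0),cv2.minAreaRect(P[:,:2].astype(np.float32)*1000))
    m=(d>0)&(r>.03)&(r<.07)&(abs(z-.112)<.007);P=W[m]
    if len(P)>5: print(n,'arm',len(P),np.median(P,0))
E
python3 cr.py; python3 flags.py
```

```text
16.1333
side handle top 62 [0.56269249 0.1088919  0.17280161] ((563.8751831054688, 110.31816101074219), 10.416385650634766) zmax 0.17583744284275946
side block top 220 [0.52986651 0.03731149 0.15459502] ((531.47412109375, 41.78359603881836), (41.411075592041016, 28.142847061157227), 66.18407440185547)
side arm 23 [0.54812403 0.09845997 0.1118196 ]
top 1 115 [126. 228.] lx 0.0588 ly 0.3016 [0.294 0.310] ztop 0.1309 sd 0.0023
top 1 115 [140. 226.] lx 0.0590 ly 0.2757 [0.268 0.283] ztop 0.0973 sd 0.0022
top -1 109 [148. 272.] lx -0.0609 ly 0.2751 [0.268 0.282] ztop 0.0978 sd 0.0023
top -1 121 [134. 275.] lx -0.0612 ly 0.3023 [0.294 0.311] ztop 0.1299 sd 0.0023
side 1 41 [160. 148.] lx 0.0591 ly 0.2971 [0.293 0.303] ztop 0.1322 sd 0.0012
side -1 62 [117. 171.] lx -0.0638 ly 0.2978 [0.292 0.304] ztop 0.1321 sd 0.0011
side -1 31 [125. 188.] lx -0.0701 ly 0.2722 [0.266 0.278] ztop 0.0995 sd 0.0011
```

The crank is home: the block top is at 0.1546 m against 0.154 m expected. Feeling round lowered the platform about 6.5 mm, so it now needs about 32.8 mm, or roughly 295° clockwise. Next I'll go to the handle.

```bash
python3 go.py 0.5665 0.1145 0.2 1.752
```

```text
shift cm [7.98 0.03 1.65] turn -0.628 yaw now 1.1237
```

Emit:
servo_tool:
  series: "-0.1 3 0 0 -0.12;-0.1 6 0 0 -0.24;-0.1 8 0 1 -0.36;-0.1 8 0 1 -0.48;-0.1 8 0 1 -0.6;-0.1 8 0 1 -0.628;-0.1 8 0 1 -0.628;-0.1 8 0 1 -0.628;-0.1 8 0 1 -0.628"

```text
time: 17.08
tool_pos: [0.5669, 0.1147, 0.2081]
ee_rot: [-3.139, -0.0, 1.751]
wrist_force: [0.6, 0.9, -0.5]
width: 0.052
```

```bash
python3 go.py 0.5665 0.1145 0.131 1.752
```

```text
shift cm [-0.01 -0.04  7.71] turn -0.001 yaw now 1.7508
```

Emit:
servo_tool:
  series: "-0.1 0 0 3 0;-0.1 0 0 6 0;-0.1 0 0 7.5 0;-0.1 0 0 7.6 0;-0.1 0 0 7.6 0;1 0 0 7.6 0;1 0 0 7.6 0;1 0 0 7.6 0;1 0 0 7.6 0;1 0 0 7.6 0;1 0 0 7.6 0;1 0 0 7.6 0;1 0 0 7.6 0"

```text
time: 18.17
tool_pos: [0.5681, 0.1151, 0.1345]
ee_rot: [3.139, -0.0, 1.752]
wrist_force: [1.6, 1.5, 3.8]
width: 0.0243
```

```bash
cat > circ.py <<'E'
import sys
from h import *
# rows for clockwise arc; args: a0 (tool now) , total deg, deg/row, extra hold
o=robot.get_obs();T=o['tool_pos'];yw=o['ee_rot'][2];C=np.array([.5322,.0425])
q=T[:2]-C;a0=np.arctan2(q[1],q[0]);print('ang',np.degrees(a0),'r',np.hypot(*q),'z',T[2],o['wrist_force'])
tot,st,hold=map(float,sys.argv[1:4])
P0=C+.08*np.array([np.cos(a0),np.sin(a0)])
tx=np.array([np.cos(yw),np.sin(yw)]);ty=np.array([np.sin(yw),-np.cos(yw)])
rows=[]
n=int(np.ceil(tot/st))
for i in list(range(1,n+1))+[n]*int(hold):
    a=a0-np.radians(min(i*st,tot));P=C+.08*np.array([np.cos(a),np.sin(a)])-P0
    rows.append('1 %.1f %.1f 0 0'%(100*P@tx,100*P@ty))
print(len(rows),';'.join(rows))
E
python3 circ.py 90 9 3
```

```text
ang 63.662148627284026 r 0.08096472103152251 z 0.13445718244610863 [1.55676635 1.51075315 3.77543111]
13 1 -0.8 0.9 0 0;1 -1.8 1.7 0 0;1 -2.9 2.4 0 0;1 -4.0 2.9 0 0;1 -5.3 3.1 0 0;1 -6.5 3.2 0 0;1 -7.8 3.1 0 0;1 -9.0 2.8 0 0;1 -10.1 2.3 0 0;1 -11.2 1.6 0 0;1 -11.2 1.6 0 0;1 -11.2 1.6 0 0;1 -11.2 1.6 0 0
```

Emit:
servo_tool:
  series: "1 -0.8 0.9 0 0;1 -1.8 1.7 0 0;1 -2.9 2.4 0 0;1 -4.0 2.9 0 0;1 -5.3 3.1 0 0;1 -6.5 3.2 0 0;1 -7.8 3.1 0 0;1 -9.0 2.8 0 0;1 -10.1 2.3 0 0;1 -11.2 1.6 0 0;1 -11.2 1.6 0 0;1 -11.2 1.6 0 0"

```text
time: 19.17
tool_pos: [0.6049, 0.0063, 0.1343]
ee_rot: [3.139, 0.002, 1.75]
wrist_force: [3.1, -0.7, 5.0]
width: 0.0245
```

```bash
python3 circ.py 117 9 3;python3 flags.py
```

```text
ang -26.4690814529796 r 0.0812141755959614 z 0.13429816290770216 [ 3.06139867 -0.69386418  5.00066416]
16 1 -0.9 -0.8 0 0;1 -1.7 -1.8 0 0;1 -2.4 -2.9 0 0;1 -2.9 -4.0 0 0;1 -3.1 -5.3 0 0;1 -3.2 -6.5 0 0;1 -3.1 -7.8 0 0;1 -2.8 -9.0 0 0;1 -2.3 -10.1 0 0;1 -1.6 -11.2 0 0;1 -0.8 -12.1 0 0;1 0.2 -12.9 0 0;1 1.2 -13.6 0 0;1 1.2 -13.6 0 0;1 1.2 -13.6 0 0;1 1.2 -13.6 0 0
top 1 116 [126. 228.] lx 0.0588 ly 0.3017 [0.294 0.310] ztop 0.1303 sd 0.0023
top 1 113 [139. 226.] lx 0.0584 ly 0.2753 [0.267 0.282] ztop 0.1064 sd 0.0025
top -1 109 [147. 272.] lx -0.0614 ly 0.2752 [0.268 0.282] ztop 0.1062 sd 0.0025
top -1 113 [134. 275.] lx -0.0609 ly 0.3013 [0.294 0.310] ztop 0.1310 sd 0.0023
side 1 34 [159. 148.] lx 0.0591 ly 0.2968 [0.293 0.303] ztop 0.1325 sd 0.0010
side -1 51 [117. 171.] lx -0.0624 ly 0.2974 [0.292 0.304] ztop 0.1323 sd 0.0012
```

Emit:
servo_tool:
  series: "1 -0.9 -0.8 0 0;1 -1.7 -1.8 0 0;1 -2.4 -2.9 0 0;1 -2.9 -4.0 0 0;1 -3.1 -5.3 0 0;1 -3.2 -6.5 0 0;1 -3.1 -7.8 0 0;1 -2.8 -9.0 0 0;1 -2.3 -10.1 0 0;1 -1.6 -11.2 0 0;1 -0.8 -12.1 0 0;1 0.2 -12.9 0 0;1 1.2 -13.6 0 0;1 1.2 -13.6 0 0;1 1.2 -13.6 0 0"

```text
time: 20.52
tool_pos: [0.4682, -0.0054, 0.1342]
ee_rot: [3.14, 0.002, 1.752]
wrist_force: [1.6, -1.1, 6.1]
width: 0.0246
```

```bash
python3 flags.py;python3 circ.py 72 9 3
```

```text
top 1 124 [138. 226.] lx 0.0581 ly 0.2750 [0.267 0.284] ztop 0.1195 sd 0.0025
top 1 118 [126. 228.] lx 0.0586 ly 0.3017 [0.294 0.310] ztop 0.1303 sd 0.0023
top -1 117 [145. 272.] lx -0.0609 ly 0.2753 [0.267 0.283] ztop 0.1194 sd 0.0024
top -1 120 [134. 275.] lx -0.0613 ly 0.3020 [0.294 0.310] ztop 0.1310 sd 0.0025
side 1 40 [160. 148.] lx 0.0583 ly 0.2971 [0.292 0.302] ztop 0.1326 sd 0.0011
side -1 53 [117. 171.] lx -0.0617 ly 0.2974 [0.293 0.303] ztop 0.1323 sd 0.0012
ang -143.08749850124963 r 0.07997896280174388 z 0.13411821882831476 [ 0.75438211 -0.16757589  6.65966217]
11 1 1.2 -0.5 0 0;1 2.4 -0.8 0 0;1 3.6 -0.8 0 0;1 4.9 -0.7 0 0;1 6.1 -0.4 0 0;1 7.3 0.1 0 0;1 8.3 0.7 0 0;1 9.3 1.5 0 0;1 9.3 1.5 0 0;1 9.3 1.5 0 0;1 9.3 1.5 0 0
```

Emit:
servo_tool:
  series: "1 1.2 -0.5 0 0;1 2.4 -0.8 0 0;1 3.6 -0.8 0 0;1 4.9 -0.7 0 0;1 6.1 -0.4 0 0;1 7.3 0.1 0 0;1 8.3 0.7 0 0;1 9.3 1.5 0 0;1 9.3 1.5 0 0;1 9.3 1.5 0 0;1 9.3 1.5 0 0"

```text
time: 21.53
tool_pos: [0.4668, 0.0881, 0.134]
ee_rot: [3.141, 0.002, 1.752]
wrist_force: [2.1, -2.0, 6.4]
width: 0.0242
```

```bash
python3 flags.py;python3 circ.py 27 9 3
```

```text
top 1 124 [137. 226.] lx 0.0581 ly 0.2755 [0.268 0.283] ztop 0.1271 sd 0.0024
top 1 119 [126. 227.] lx 0.0587 ly 0.3014 [0.294 0.310] ztop 0.1302 sd 0.0023
top -1 114 [144. 272.] lx -0.0592 ly 0.2754 [0.268 0.283] ztop 0.1277 sd 0.0024
top -1 115 [134. 275.] lx -0.0618 ly 0.3018 [0.294 0.310] ztop 0.1307 sd 0.0022
side -1 186 [120. 174.] lx -0.0628 ly 0.2922 [0.272 0.302] ztop 0.1296 sd 0.0023
ang 145.13162618194607 r 0.07976070440134854 z 0.13393106519510858 [ 1.6838085  -1.19316028  6.30348564]
6 1 0.8 1.0 0 0;1 1.5 2.0 0 0;1 1.9 3.2 0 0;1 1.9 3.2 0 0;1 1.9 3.2 0 0;1 1.9 3.2 0 0
```

Emit:
servo_tool:
  series: "1 0.8 1.0 0 0;1 1.5 2.0 0 0;1 1.9 3.2 0 0;1 1.9 3.2 0 0;1 1.9 3.2 0 0;1 1.9 3.2 0 0"

```text
time: 22.13
tool_pos: [0.4942, 0.1128, 0.1339]
ee_rot: [-3.141, 0.001, 1.752]
wrist_force: [-0.9, -0.6, 6.8]
width: 0.024
```

```bash
python3 flags.py; python3 - <<'E'
from h import *
p,d=snapshot('side');b=cv2.resize(p[110:230,80:240,::-1],None,fx=5,fy=5,interpolation=cv2.INTER_CUBIC)
cv2.imwrite('pics/e.png',cv2.convertScaleAbs(b,alpha=1.8))
E
```

```text
top 1 119 [137. 226.] lx 0.0593 ly 0.2747 [0.267 0.283] ztop 0.1302 sd 0.0023
top 1 112 [126. 227.] lx 0.0591 ly 0.3015 [0.294 0.310] ztop 0.1306 sd 0.0023
top -1 118 [144. 272.] lx -0.0601 ly 0.2750 [0.268 0.283] ztop 0.1304 sd 0.0025
top -1 120 [134. 275.] lx -0.0613 ly 0.3021 [0.294 0.310] ztop 0.1306 sd 0.0022
side 1 38 [158. 149.] lx 0.0521 ly 0.2973 [0.287 0.303] ztop 0.1325 sd 0.0016
side -1 173 [120. 173.] lx -0.0630 ly 0.2908 [0.270 0.302] ztop 0.1319 sd 0.0015
```

View pics/e.png

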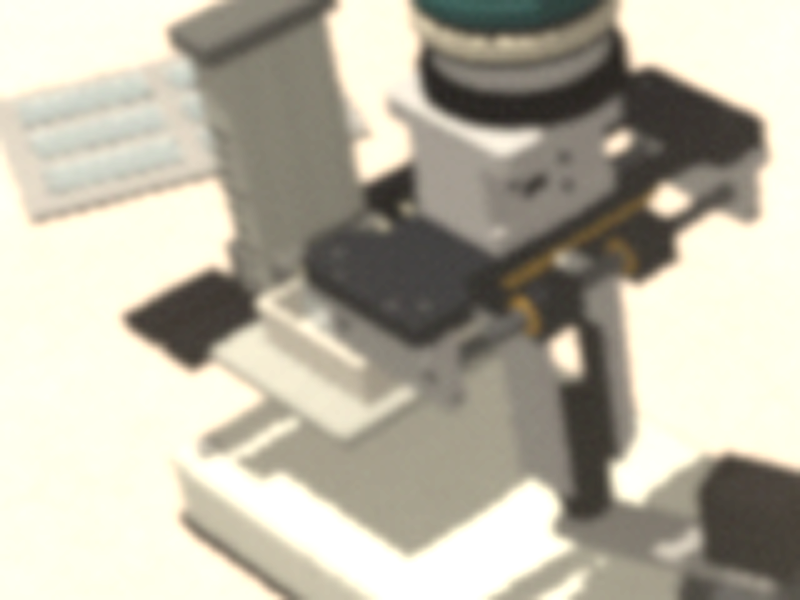

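The side crop shows the pointer and marker flags merged into one level plane at about (195,315). Depth puts them within 0.3 mm of each other. I'll release and rise.

Emit:
servo_tool:
  series: "-0.1 0 0 0 0;-0.1 0 0 0 0;-0.1 0 0 0 0;-0.1 0 0 0 0;-0.1 0 0 0 0;-0.1 0 0 -2 0;-0.1 0 0 -5 0;-0.1 0 0 -9 0;-0.1 0 0 -12 0;-0.1 0 0 -12 0;-0.1 0 0 -12 0;-0.1 0 0 -12 0"

```text
time: 23.28
tool_pos: [0.493, 0.1134, 0.2522]
ee_rot: [-3.14, -0.0, 1.752]
wrist_force: [-0.2, -0.1, -0.5]
width: 0.0519
```

```bash
python3 cr.py; python3 flags.py
```

```text
23.2833
side handle top 84 [0.48903835 0.10798773 0.17284198] ((490.9531555175781, 111.04927825927734), 11.957240104675293) zmax 0.1754094186130182
side block top 245 [0.52917768 0.03817347 0.15452066] ((531.3583374023438, 41.566261291503906), (28.884380340576172, 40.28431701660156), 28.126060485839844)
side arm 194 [0.50465065 0.08358297 0.11253246]
top block top 179 [0.5329486  0.04373527 0.15308751] ((532.9047241210938, 43.17230987548828), (28.012287139892578, 39.09903335571289), 27.198654174804688)
top arm 70 [0.51421256 0.07599351 0.11103311]
top 1 120 [137. 226.] lx 0.0588 ly 0.2750 [0.267 0.283] ztop 0.1306 sd 0.0022
top 1 111 [126. 228.] lx 0.0586 ly 0.3009 [0.294 0.310] ztop 0.1310 sd 0.0021
top -1 116 [144. 272.] lx -0.0601 ly 0.2751 [0.268 0.283] ztop 0.1302 sd 0.0023
top -1 119 [134. 275.] lx -0.0612 ly 0.3018 [0.294 0.310] ztop 0.1304 sd 0.0022
side 1 52 [160. 148.] lx 0.0588 ly 0.2963 [0.292 0.305] ztop 0.1315 sd 0.0016
side -1 164 [120. 173.] lx -0.0626 ly 0.2919 [0.271 0.303] ztop 0.1321 sd 0.0016
```

All checks agree: block top at 0.153–0.1545 m (home is 0.154 m), flags level, arm clear. I'm handing the job in.

```bash
python3 -c "
from h import *;print(robot.close_job())"
```

```text
the job is handed in; nothing more can be done
None
```

The job is handed in with the crank fully home on the drive and the platform flags level with the markers. It was handed in at about 23 s on the robot's clock, and no verdict was reported.

**What I did:** I carried the right-hand crank to the collar and felt round until it engaged. It bound once partway, and a small turn back freed it. I then cranked about 306° clockwise by the handle, released it and raised the arm clear.

**Last checks:**
- **Flags:** the top camera put pointer and marker within 0.5 mm on both sides. The side camera could not separate the pairs, but its readings agree.
- **Crank:** the block top was at 0.153–0.1545 m against 0.154 m for fully home. It was within about 1 mm of the drive's axis, allowing for camera bias.
- **Robot:** the arm was clear of everything, with the tool tip at 0.25 m and only about 0.5 N at the wrist.

**What disagreed or went unchecked:**
- Feeling round turned the drive slightly anticlockwise and lowered the platform about 6.5 mm. The later cranking made that up.
- When it seated, the tool stopped about 2 mm higher than I had calculated, probably because the crank slipped a little in the grip. The camera heights showed it was home.
- I did not re-measure the slide box, jar and mailer at the end, but the arm and crank were not steered near them.

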